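# Make up two pizza kits

### The arm

A 6-joint arm with a two-finger parallel gripper is mounted at the origin on the work surface. World frame = base frame: x ahead of the robot, y to its left, z up, the work surface at z = 0. Lengths are in m, angles in rad, forces in N, time in s.
With the tool pointing down it reaches from about 0.325 to 0.85 m from the base axis. Payload 15.5 kg.
Tool frame: the origin (TCP) lies midway between the tips of the shut fingers; the grasp point (between the pads) lies 19 mm behind it (robot.grip_depth is the distance from the TCP to the grasp point, in m); z points along the fingers, y is the line along which they close (so a half turn about z gives the same grasp; the last joint's range is limited). The gripper opens to 91 mm and grips with 3 to 60 N. Pads are 32 mm wide; open, the fingers measure 118 mm over their backs; the gripper's body (76 mm by 178 mm) begins 60 mm behind the grasp point.
Start: joints at [1.05, 0.494, 1.345, -0, 1.302, -0.096], TCP at [0.258, 0.569, 0.214] pointing down, gripper open.
Joint ranges: [-2.91, 2.91], [-0.82, 2.16], [0.22, 2.67], [-1.22, 4.37], [0.12, 2.79], [-3.08, 3.08]. Speed limits (rad/s): [1.89, 1.89, 2.57, 3.01, 3.01, 3.01].

### API

Orientations are given as [roll, pitch, yaw] about the fixed x, y, z axes, in that order (R = Rz(yaw) Ry(pitch) Rx(roll)).
In Python, from workcell import robot gives the robot as it stands.
- The arm moves only by the tool step_arm, never from a script. Its argument "rows" is one flat list of numbers, 7 for each row, row after row: the shift along the tool's x, y, z in m, then the turn, a rotation vector about the tool's x, y, z in rad, then the finger opening in m, from 0 to 0.0912. In form: [dx, dy, dz, ax, ay, az, fingers, dx, dy, dz, ax, ay, az, fingers, ...]. A call has 1 to 20 rows; each row shifts and turns the commanded pose from where the row before left it, along the tool's axes as they then stand; what a row does not reach is not made up. A row lasts 1/8 s, in which the tool goes at most 62.5 mm and 10.7 degrees, less where a joint would pass 70% of its speed; a pose out of reach is approached as far as the arm can. A call with a gripper value outside its range is refused whole. The fingers move at their own pace and stop on an object; the grip force is fixed at half the most. Time passes only in rows, so rows that do not move let the fingers close. It gives the time, the measured TCP pose, the force, the opening and the grip force at its end, in the units of the state.
- robot.sense(): the state, without advancing time (a new reading comes with each control period).
- robot.grab_frame(name): name is "scene" or "top" or "wrist"; returns a dict with "img" (480x640x3 uint8, red, green, blue), "camera_matrix" (3x3 intrinsics, pixels), "rvec" (rotation vector, rad) and "tvec" (3), from world to camera coordinates, as OpenCV has them; the wrist camera has in their place "T_tool_cam" (4x4, takes a point from camera to tool coordinates, whose origin is the TCP and whose axes are the flange's). Camera axes: x right, y down, z forward; pixel columns grow to the right and rows downward; lengths in m; the calibration is good to about 2 mm. The wrist camera is an equidistant fisheye: a pixel r from the principal point sees the ray r / f radians off the axis. A picture is of the moment at which its call begins: read the wrist's pose just before it. There is no depth.
- robot.close_job(): hands the job in; it is judged then, once.
Trained networks look in the newest picture that a camera, given by its name, has taken for a name from the list of things; names that differ only in an ending like _2 or _b are one class to them, and where a whole thing is asked for, a point or a joint stands for the part that bears it (a point fixed in the world has none). Each returns a list of dicts, best first, with "score" (0 to 1); they miss things now and then, are a little off and sometimes report something else, mostly with a low value. They report only what shows in the picture. A call takes as long as a camera call.
- robot.look_for(label, camera): "uv" ([column, row] in pixels, amid what is visible of it).
- robot.regions_of(label, camera): "pixels" (480x640 bool, what is visible of it) and "uv" ([column, row] in pixels, amid what is visible of it).
- robot.tip_of(label, camera): "uv" ([column, row] in pixels: a listed point, or the origin of a listed thing).
The state is a dict: "time": time; "joint_positions": joint angles; "joint_vel": joint speeds; "tau": joint torques, N m; "tcp_pos": TCP position; "tool_rot": TCP orientation; "wrist_force": force on the tool from outside, world axes, zero at the start; "ft_torque": the same for the moment, N m; "grip_width": opening from 0.0 (shut) to 1.0 (fully open); "finger_force": force on a finger pad.
Only numpy, scipy, OpenCV 4.12 (cv2) and the standard library are available. Lean on these libraries where they do the work, as an engineer would, in place of code of your own. Each camera call takes 0.05 s, during which the arm holds its last target. There are 200 camera calls.

### The job

Make up the two pizza kits on the packing table: put the pizza wheel and the low round tin into the octagonal box, and the oblong tin, the jar and the square tub into the long rectangular box. Set each thing down, without dropping it, the right way up and flat on the bottom of its box, next to the others and never on top of one another. The tall tin belongs in neither kit: leave it standing where it is.

Things in the scene. Friction and masses are not known exactly. Their poses are not given: they have to be found in the camera images.
- octagon_box: Open base of a small octagonal pizza box, brown card inside, white with red and green patches outside. 236 mm across flats, 228 mm inside, 52 mm high, walls 4 mm, bottom 3 mm thick. It does not move. Origin at the centre of its underside, on the table; z up; its x and y axes each point square to a flat side.
- long_box: Open base of a long rectangular take-away box, same card and print. Outside 290 mm (its x) by 150 mm (its y) by 52 mm high, walls 4 mm (inside 282 by 142 mm), bottom 3 mm thick. It does not move. Origin at the centre of its underside, on the table; z up. Its length points roughly away from the robot.
- low_tin: Low round steel food tin with a paper band and a ring pull on its lid, diameter 64 mm, 40 mm high, about 170 g. Stands upright in the stock, between the boxes. Origin at the centre of its underside; z up.
- pizza_wheel: Pizza wheel lying flat, 172 mm long, about 120 g: black handle 26 mm wide and 22 mm high, then a level steel disc, diameter 62 mm, 10 mm above the table, on a hub nut 22 mm high that rests on the table. Origin at mid-length, on its underside; x along it towards the disc, z up: handle from x = -86 to +15 mm, disc centre at x = +55 mm; balances near x = 0.
- oblong_tin: Flat oblong fish tin of bare metal with rounded corners and ring pull, 105 mm (its x) by 60 mm (its y) by 22 mm high, about 160 g. Lies flat. Origin at the centre of its underside; z up.
- tub: Small square plastic tub, white with a grey snap lid: body 58 by 58 mm, 36 mm high, lid 62 by 62 mm, 44 mm high in all, with a small soft tab on the lid's +x edge that does not get in the way; about 140 g. Stands upright. Origin at the centre of its underside; x and y square to its sides, z up.
- jar: Squat round green glass jar with a plain brass-coloured screw lid: body diameter 58 mm up to 34 mm high, lid diameter 54 mm, 48 mm high in all, about 150 g. Stands upright. Origin at the centre of its underside; z up.
- tall_tin: Tall slim round steel tin with a paper band, diameter 52 mm, 98 mm high. Not wanted in either kit: leave it standing where it is, next to the pizza wheel at the far end of the stock. Origin at the centre of its underside; z up.

How it is judged:
At the end, for the whole second after the job is handed in: Low tin and pizza wheel in the octagonal box (origin within 92 mm of its centre); oblong tin, tub and jar in the long box (within 122 mm along, 50 mm across); each at rest on the box's bottom (origin under 8 mm above the box's underside), within 0.12 rad of upright (z of low_tin in the frame of octagon_box between 0 and 0.008 m and angle between each of low_tin, pizza_wheel, oblong_tin, tub, jar's own z axis and vertical below 0.12 rad and horizontal distance between each of low_tin, pizza_wheel and octagon_box below 0.092 m and linear speed of each of low_tin, pizza_wheel, oblong_tin, tub, jar below 0.02 m/s and angular speed of each of low_tin, pizza_wheel, oblong_tin, tub, jar below 0.2 rad/s and z of pizza_wheel in the frame of octagon_box between 0 and 0.008 m and z of oblong_tin in the frame of long_box between 0 and 0.008 m and x of oblong_tin in the frame of long_box between -0.122 and 0.122 m and y of oblong_tin in the frame of long_box between -0.05 and 0.05 m and z of tub in the frame of long_box between 0 and 0.008 m and x of tub in the frame of long_box between -0.122 and 0.122 m and y of tub in the frame of long_box between -0.05 and 0.05 m and z of jar in the frame of long_box between 0 and 0.008 m and x of jar in the frame of long_box between -0.122 and 0.122 m and y of jar in the frame of long_box between -0.05 and 0.05 m); the robot touches nothing.
It fails at once if the tall tin is shifted by more than 20 mm or tipped (distance of tall_tin from where it was at the start of the episode above 0.02 m or angle between tall_tin's own z axis and vertical above 0.3 rad).
It fails at once if a kit thing is dropped: falls freely, touching nothing, faster than 0.7 m/s (from about 25 mm) ((linear speed of low_tin above 0.7 m/s and contact force between low_tin and anything else below 0.02 N) or (linear speed of pizza_wheel above 0.7 m/s and contact force between pizza_wheel and anything else below 0.02 N) or (linear speed of oblong_tin above 0.7 m/s and contact force between oblong_tin and anything else below 0.02 N) or (linear speed of tub above 0.7 m/s and contact force between tub and anything else below 0.02 N) or (linear speed of jar above 0.7 m/s and contact force between jar and anything else below 0.02 N)).
It also fails if it takes over 128 s, if anything falls off the work surface, if the arm or the gripper's body presses on something with over 40 N, if the wrist force passes 120 N, or if a joint passes its speed limit or range.

## Working session

There is one attempt and no reset: what is moved stays moved. The work goes in short steps, Python scripts to look and compute and a tool call to move; the robot and the scene stay as the last step left them, time stands still between calls to the robot, and variables do not carry over. Pictures are saved under pics/ and viewed, at most 14 in all, crops included, and the job is handed in when it is done.

Besides the shell and the picture viewer there is one more tool, called after "Call:" as name(argument=value, ...), one argument or row to a line, values as JSON. step_arm: Moves the arm, as the interface text tells. Its arguments: {"type":"object","properties":{"rows":{"type":"array","items":{"type":"number"}}},"required":["rows"]}

```bash
ls; mkdir -p pics
cat > h.py <<'E'
import numpy as np, cv2
from workcell import robot
from scipy.spatial.transform import Rotation as Rn
def ray(f,uv):
    K=np.array(f["camera_matrix"]);R,_=cv2.Rodrigues(np.array(f["rvec"],float));t=np.array(f["tvec"],float).ravel()
    d=R.T@np.linalg.inv(K)@np.array([uv[0],uv[1],1.]);return -R.T@t,d/np.linalg.norm(d)
def onz(f,uv,z):
    c,d=ray(f,uv);return c+d*(z-c[2])/d[2]
def tri(c1,d1,c2,d2):
    A=np.stack([d1,-d2],1);s=np.linalg.lstsq(A,c2-c1,rcond=None)[0]
    p,q=c1+s[0]*d1,c2+s[1]*d2;return (p+q)/2,np.linalg.norm(p-q)
def proj(f,P):
    return cv2.projectPoints(np.array(P,float).reshape(-1,3),np.array(f["rvec"],float),np.array(f["tvec"],float),np.array(f["camera_matrix"]),None)[0].reshape(-1,2)
E
python3 - <<'E'
from h import *
s=robot.sense();print({k:np.round(v,3) for k,v in s.items()})
F={}
for c in("scene","top","wrist"):
    F[c]=robot.grab_frame(c);cv2.imwrite(f"pics/{c}0.png",F[c]["img"][:,:,::-1])
    print(c,{k:np.round(v,3).tolist() for k,v in F[c].items() if k!="img"})
for n in "octagon_box long_box low_tin pizza_wheel oblong_tin tub jar tall_tin".split():
    r={}
    for c in("scene","top"):
        for m in("tip_of","look_for"):
            o=getattr(robot,m)(n,c); r[c,m]=o
            print(n,c,m,[(np.round(x["uv"],1).tolist(),round(x["score"],2)) for x in o[:2]])
    a,b=r["scene","tip_of"],r["top","tip_of"]
    if a and b:
        p,e=tri(*ray(F["scene"],a[0]["uv"]),*ray(F["top"],b[0]["uv"]));print("  origin",p.round(3),e.round(4),"top@z0",onz(F["top"],b[0]["uv"],0).round(3))
E
```

```text
pics
{'time': np.float64(0.0), 'joint_positions': array([ 1.051,  0.494,  1.346,  0.   ,  1.302, -0.095]), 'joint_vel': array([ 0.001,  0.001,  0.001, -0.   ,  0.001,  0.001]), 'tau': array([-4.0000e-03, -8.7881e+01, -3.8186e+01,  7.0000e-02,  5.3000e-02,
       -0.0000e+00]), 'tcp_pos': array([0.257, 0.569, 0.213]), 'tool_rot': array([-3.14 , -0.   ,  2.717]), 'wrist_force': array([ 0.095,  0.664, -0.047]), 'ft_torque': array([-0.009,  0.03 ,  0.03 ]), 'finger_force': np.float64(0.0), 'grip_width': np.float64(1.0)}
scene {'camera_matrix': [[477.582, 0.0, 314.176], [0.0, 477.582, 241.363], [0.0, 0.0, 1.0]], 'rvec': [2.038, 0.753, -0.397], 'tvec': [-0.447, -0.187, 1.089]}
top {'camera_matrix': [[610.071, 0.0, 310.38], [0.0, 610.071, 234.5], [0.0, 0.0, 1.0]], 'rvec': [2.112, -2.154, 0.219], 'tvec': [0.003, 0.583, 0.977]}
wrist {'camera_matrix': [[371.648, 0.0, 323.841], [0.0, 371.648, 236.94], [0.0, 0.0, 1.0]], 'T_tool_cam': [[0.001, -0.967, -0.257, 0.072], [1.0, 0.001, 0.001, -0.001], [-0.001, -0.257, 0.967, -0.171], [0.0, 0.0, 0.0, 1.0]]}
octagon_box scene tip_of [([383.7, 187.6], 0.
[... 1237 characters left out ...]
9.6], 0.83)]
tub scene look_for [([280.2, 256.5], 0.88)]
tub top tip_of [([342.4, 247.8], 0.87)]
tub top look_for [([344.7, 245.6], 0.61)]
  origin [ 0.57  -0.065 -0.001] 0.0043 top@z0 [ 0.568 -0.066  0.   ]
jar scene tip_of [([222.9, 243.0], 0.69)]
jar scene look_for [([219.4, 232.8], 0.7)]
jar top tip_of [([346.9, 318.9], 0.93)]
jar top look_for [([346.9, 316.0], 0.91)]
  origin [ 0.443 -0.07  -0.003] 0.0004 top@z0 [ 0.443 -0.07   0.   ]
tall_tin scene tip_of [([342.3, 308.9], 0.76)]
tall_tin scene look_for [([342.0, 279.9], 0.86)]
tall_tin top tip_of [([345.6, 177.8], 0.55)]
tall_tin top look_for [([348.1, 166.5], 0.78)]
  origin [ 0.698 -0.075 -0.001] 0.0037 top@z0 [ 0.697 -0.076  0.   ]
```

View pics/top0.png

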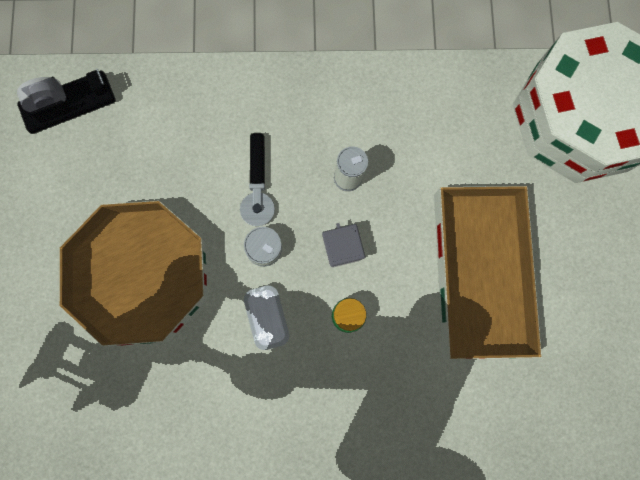

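View pics/scene0.png

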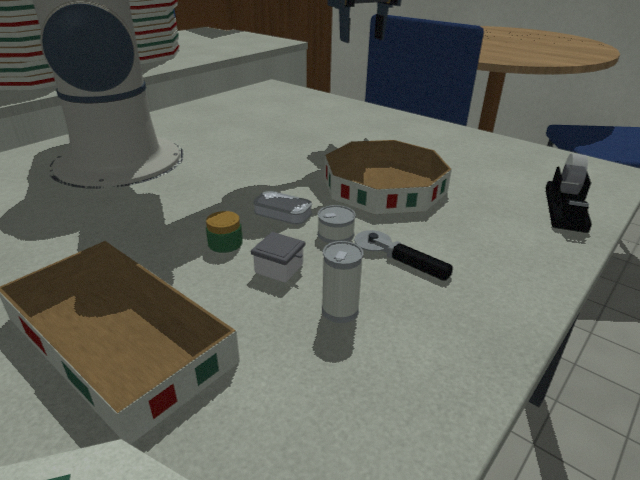

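Run:
```python
from h import *
T=robot.grab_frame("top");S=robot.grab_frame("scene")
for n,z in (("pizza_wheel",.015),("oblong_tin",.022),("tub",.044),("octagon_box",.052),("long_box",.052)):
    r=robot.regions_of(n,"top")
    for g in r[:1]:
        m=g["pixels"].astype(np.uint8)
        cs,_=cv2.findContours(m,cv2.RETR_EXTERNAL,cv2.CHAIN_APPROX_NONE);c=max(cs,key=cv2.contourArea).reshape(-1,2)
        P=np.array([onz(T,p,z)[:2] for p in c]).astype(np.float32)
        (cx,cy),wh,a=cv2.minAreaRect(P*1000)
        bp=cv2.boxPoints(((cx,cy),wh,a))
        print(n,round(g["score"],2),m.sum(),"c",round(cx,1),round(cy,1),np.round(wh,1),round(a,1),bp.round(0).tolist(),"mean",(P.mean(0)*1000).round(1))
        if n=="pizza_wheel":
            q=np.argwhere(m)[:,::-1]; Q=np.array([onz(T,p,z)[:2] for p in q]); cc=Q.mean(0);w,v=np.linalg.eigh(np.cov((Q-cc).T));print(cc,v[:,1],w)
# oblong height/centre by triangulation
a=robot.look_for("oblong_tin","scene")[0]["uv"];b=robot.look_for("oblong_tin","top")[0]["uv"]
print(tri(*ray(S,a),*ray(T,b)))
```

```text
pizza_wheel 0.87 1829 c 694.0 83.3 [ 60.  169.9] 89.4 [[609.0, 54.0], [779.0, 52.0], [779.0, 112.0], [609.0, 114.0]] mean [690.5  84.1]
[0.68045227 0.08411595] [-0.99992303  0.01240713] [0.00015056 0.00239295]
oblong_tin 0.61 2165 c 447.7 68.6 [106.7  62. ] 13.1 [[389.0, 87.0], [403.0, 26.0], [507.0, 51.0], [493.0, 111.0]] mean [446.8  69. ]
tub 0.89 1424 c 569.4 -63.9 [72.9 64.6] 13.6 [[526.0, -41.0], [542.0, -104.0], [612.0, -87.0], [597.0, -24.0]] mean [567.2 -64.1]
long_box 0.83 16468 c 517.5 -303.1 [291.  164.9] 0.1 [[372.0, -221.0], [372.0, -386.0], [663.0, -385.0], [663.0, -220.0]] mean [ 513.1 -303.8]
(array([0.4504394 , 0.06830478, 0.01641508]), np.float64(0.000519987852903061))
```

The top view shows the octagon box at left (133,275), wheel with disc towards the robot (257,208), low tin (263,246), oblong tin (267,317), tub (344,245), jar (350,315), tall tin (350,165) and long box at right (485,272). The scene view agrees: everything stands upright as described. Moving over the low tin first.

Call:
step_arm(
  rows=[0,0,0,0,0,-0.1,0.0912,0,0,0,0,0,-0.11,0.0912,0,0,0,0,0,-0.11,0.0912,0,0,0,0,0,-0.105,0.0912,-0.026,-0.0415,0,0,0,0,0.0912,-0.026,-0.0415,0,0,0,0,0.0912,-0.026,-0.0415,0,0,0,0,0.0912,-0.026,-0.0415,0,0,0,0,0.0912,-0.026,-0.0415,0,0,0,0,0.0912,-0.026,-0.0415,0,0,0,0,0.0912,-0.026,-0.0415,0,0,0,0,0.0912,-0.026,-0.0415,0,0,0,0,0.0912,-0.026,-0.0415,0,0,0,0,0.0912,-0.026,-0.0415,0,0,0,0,0.0912,-0.026,-0.0415,0,0,0,0,0.0912,-0.026,-0.0415,0,0,0,0,0.0912,0,0,0,0,0,0,0.0912,0,0,0,0,0,0,0.0912],
)

```text
time: 4.45
tcp_pos: [0.5694, 0.0716, 0.2138]
tool_rot: [3.141, -0.0, 3.141]
wrist_force: [-0.7, 0.2, 0.1]
grip_width: 1.0
finger_force: 0.0
```

```bash
cat >> h.py <<'E'
def wray(f,s,uv):
    K=np.array(f["camera_matrix"]);dx=uv[0]-K[0,2];dy=uv[1]-K[1,2];r=np.hypot(dx,dy);th=r/K[0,0]
    d=np.array([dx/r*np.sin(th),dy/r*np.sin(th),np.cos(th)]) if r>0 else np.array([0,0,1.])
    T=np.array(f["T_tool_cam"]);R=Rn.from_euler("xyz",s["tool_rot"]).as_matrix()
    return R@T[:3,3]+s["tcp_pos"],R@T[:3,:3]@d
def won(f,s,uv,z):
    c,d=wray(f,s,uv);return c+d*(z-c[2])/d[2]
E
python3 - <<'E'
from h import *
s=robot.sense();print(s["tcp_pos"].round(4),s["tool_rot"].round(3),s["joint_positions"].round(2))
f=robot.grab_frame("wrist");cv2.imwrite("pics/w1.png",f["img"][:,:,::-1])
T=robot.grab_frame("top")
for n,z in (("low_tin",.04),("pizza_wheel",.015),("oblong_tin",.022),("tub",.044),("jar",.048),("tall_tin",.098)):
    o=robot.tip_of(n,"wrist");p=[won(f,s,o[0]["uv"],0).round(4).tolist()] if o else None
    g=robot.regions_of(n,"wrist");x=None
    if g:
        cs,_=cv2.findContours(g[0]["pixels"].astype(np.uint8),cv2.RETR_EXTERNAL,cv2.CHAIN_APPROX_NONE);c=max(cs,key=cv2.contourArea).reshape(-1,2)
        P=np.array([won(f,s,q,z)[:2] for q in c]).astype(np.float32)*1000;R=cv2.minAreaRect(P)
        x=(np.round(R[0],1),np.round(R[1],1),round(R[2],1))
    t=robot.tip_of(n,"top");tr=None
    if o and t:tr=tri(*wray(f,s,o[0]["uv"]),*ray(T,t[0]["uv"]))
    print(n,"orig",p,"rect",x,"tri",tr)
for n,c in (("long",[(442,188),(527,187),(540,356),(450,357)]),("oct",[(101,206),(163,201),(202,237),(203,302),(160,341),(105,345),(61,300),(60,247)])):
    P=np.array([onz(T,q,.052)[:2] for q in c]);print(n,P.round(3).tolist(),P.mean(0))
E
```

```text
[0.5694 0.0716 0.2138] [ 3.141 -0.     3.141] [ 0.02  0.42  1.47  0.    1.25 -1.55]
low_tin orig [[0.5705, 0.0709, 0.0]] rect (array([569.1,  74. ]), array([61.9, 67.1]), 89.0) tri (array([0.55750508, 0.07073512, 0.06559246]), np.float64(0.0009995324630123236))
pizza_wheel orig [[0.5137, -0.3095, 0.0]] rect (array([642.6,  84.6]), array([60. , 66.8]), 89.8) tri None
oblong_tin orig [[0.4482, 0.0715, 0.0]] rect None tri None
tub orig [[0.5675, -0.0606, 0.0]] rect (array([570.5, -58.6]), array([70.5, 71.3]), 12.6) tri (array([ 0.5675059 , -0.06161884, -0.00304966]), np.float64(0.0009913993765634412))
jar orig [[0.4477, -0.0754, 0.0]] rect (array([452.3, -63.7]), array([68.7, 54.1]), 70.3) tri (array([ 0.44593594, -0.0736196 ,  0.00144672]), np.float64(0.0046949387966754965))
tall_tin orig None rect (array([558.8, -38.4]), array([59.7, 60.1]), 12.0) tri None
long [[0.661, -0.237], [0.66, -0.385], [0.374, -0.382], [0.375, -0.233]] [ 0.51760132 -0.30933789]
oct [[0.639, 0.346], [0.646, 0.241], [0.583, 0.174], [0.473, 0.171], [0.411, 0.241], [0.406, 0.33], [0.481, 0.405], [0.57, 0.411]] [0.5261443  0.28981922]
```

View pics/w1.png

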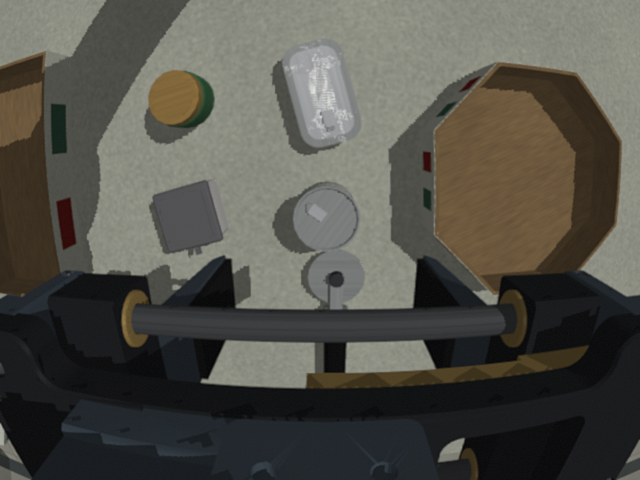

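The wrist view shows low tin (325,217) directly ahead of the fingers, wheel disc (335,278), tub (188,217), jar (180,98), oblong tin (320,95); consistent with the top view. Descend and grip the low tin.

Call:
step_arm(
  rows=[0,0,0.025,0,0,0,0.0912,0,0.001,0.035,0,0,0,0.0912,0,0,0.035,0,0,0,0.0912,0,0,0.035,0,0,0,0.0912,0,0,0.03,0,0,0,0.0912,0,0,0.022,0,0,0,0.0912,0,0,0.016,0,0,0,0.0912,0,0,0.008,0,0,0,0.0912,0,0,0,0,0,0,0.0,0,0,0,0,0,0,0.0,0,0,0,0,0,0,0.0,0,0,0,0,0,0,0.0,0,0,0,0,0,0,0.0],
)

```text
time: 7.08
tcp_pos: [0.5701, 0.0726, 0.0085]
tool_rot: [3.142, 0.001, -3.141]
wrist_force: [-0.7, 0.2, 7.4]
grip_width: 0.693
finger_force: 30.0
```

Call:
step_arm(
  rows=[0,0,-0.015,0,0,0,0.0,0,0,-0.03,0,0,0,0.0,0,0,-0.03,0,0,0,0.0,0,0,-0.025,0,0,0,0.0,0.004,0.02,0,0,0,0,0.0,0.006,0.038,0,0,0,0,0.0,0.006,0.04,0,0,0,0,0.0,0.006,0.04,0,0,0,0,0.0,0.006,0.04,0,0,0,0,0.0,0.006,0.04,0,0,0,0,0.0,0.006,0.03,0,0,0,0,0.0,0.004,0.02,0,0,0,0,0.0,0,0,0,0,0,0,0.0,0,0,0,0,0,0,0.0,0,0,0.025,0,0,0,0.0,0,0,0.03,0,0,0,0.0,0,0,0.024,0,0,0,0.0,0,0,0.01,0,0,0,0.0,0,0,0.004,0,0,0,0.0,0,0,0,0,0,0,0.0],
)

```text
time: 9.57
tcp_pos: [0.526, 0.3405, 0.0154]
tool_rot: [3.141, 0.001, 3.141]
wrist_force: [-0.3, 0.5, -1.8]
grip_width: 0.7
finger_force: 30.0
```

Call:
step_arm(
  rows=[0,0,0.002,0,0,0,0.0,0,0,0.0015,0,0,0,0.0,0,0,0,0,0,0,0.0,0,0,0,0,0,0,0.076,0,0,0,0,0,0,0.076,0,0,0,0,0,0,0.076],
)

```text
time: 10.32
tcp_pos: [0.5256, 0.3405, 0.0115]
tool_rot: [3.142, 0.0, -3.141]
wrist_force: [-0.3, 0.5, -0.6]
grip_width: 0.835
finger_force: 0.0
```

Call:
step_arm(
  rows=[0,0,-0.01,0,0,0,0.076,0,0,-0.03,0,0,0,0.076,0,0,-0.035,0,0,0,0.076,0,0,-0.035,0,0,0,0.076,-0.014,-0.0215,0,0,0,0,0.076,-0.022,-0.033,0,0,0,0,0.076,-0.025,-0.037,0,0,0,0,0.076,-0.025,-0.037,0,0,0,0,0.076,-0.025,-0.037,0,0,0,0,0.076,-0.025,-0.037,0,0,0,0,0.076,-0.021,-0.033,0,0,0,0,0.076,-0.014,-0.021,0,0,0,0,0.076,0,0,0,0,0,0,0.076,0,0,0,0,0,0,0.076],
)

```text
time: 12.08
tcp_pos: [0.6961, 0.0849, 0.1215]
tool_rot: [3.141, -0.0, -3.141]
wrist_force: [0.1, -0.3, 0.3]
grip_width: 0.833
finger_force: 0.0
```

Run:
```python
from h import *
s=robot.sense();print(s["tcp_pos"].round(4))
T=robot.grab_frame("top");f=robot.grab_frame("scene");cv2.imwrite("pics/s2.png",f["img"][:,:,::-1])
a=robot.tip_of("low_tin","scene");print(a[0] if a else 0, onz(f,a[0]["uv"],.003) if a else 0)
g=robot.regions_of("low_tin","top");print([(x["score"],onz(T,x["uv"],.043).round(3)) for x in g[:2]])
a=robot.tip_of("pizza_wheel","scene");print(onz(f,a[0]["uv"],.0),a[0]["score"])
```

```text
[0.6961 0.0849 0.1215]
{'uv': [394.6, 175.8], 'score': 0.41} [0.52453616 0.33885217 0.003     ]
[(0.76, array([0.539, 0.342, 0.043]))]
[0.69332918 0.08679937 0.        ] 0.56
```

View pics/s2.png

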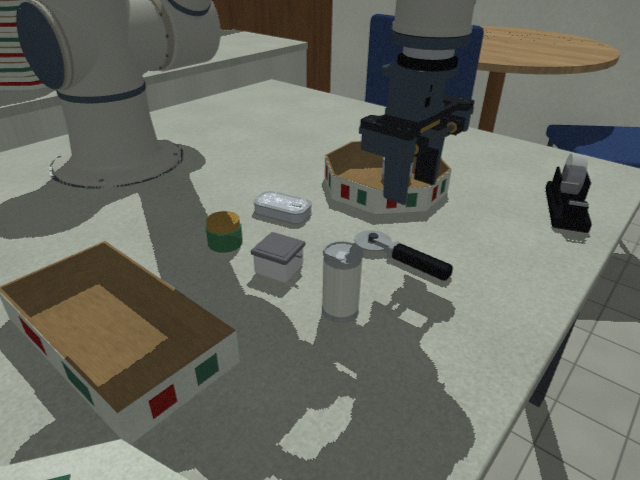

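The scene view shows the gripper above the wheel handle (the low tin is hidden behind the fingers, top view puts it in the octagon); the rest is untouched. Descend on the handle.

Call:
step_arm(
  rows=[-0.003,0,0.02,0,0,0,0.076,0,0,0.03,0,0,0,0.076,0,0,0.03,0,0,0,0.07,0,0,0.02,0,0,0,0.07,0,0,0.012,0,0,0,0.07,0,0,0.0045,0,0,0,0.07,0,0,0,0,0,0,0.07,0,0,0,0,0,0,0.0,0,0,0,0,0,0,0.0,0,0,0,0,0,0,0.0,0,0,0,0,0,0,0.0,0,0,0,0,0,0,0.0,0,0,0,0,0,0,0.0],
)

```text
time: 13.95
tcp_pos: [0.6997, 0.084, 0.0049]
tool_rot: [-3.142, 0.0, -3.141]
wrist_force: [-0.7, -0.6, 0.8]
grip_width: 0.28
finger_force: 30.0
```

Call:
step_arm(
  rows=[0,0,-0.015,0,0,0,0.0,0,0,-0.03,0,0,0,0.0,0,0,-0.03,0,0,0,0.0,0,0,-0.025,0,0,0,0.0,0.014,0.014,0,0,0,0,0.0,0.024,0.024,0,0,0,0,0.0,0.031,0.031,0,0,0,0,0.0,0.031,0.032,0,0,0,0,0.0,0.031,0.032,0,0,0,0,0.0,0.024,0.024,0,0,0,0,0.0,0.014,0.014,0,0,0,0,0.0,0,0,0,0,0,0,0.0,0,0,0,0,0,0,0.0],
)

```text
time: 15.58
tcp_pos: [0.5312, 0.2546, 0.1048]
tool_rot: [-3.141, 0.0, 3.141]
wrist_force: [0.9, -0.3, -0.9]
grip_width: 0.286
finger_force: 30.0
```

Run:
```python
from h import *
s=robot.sense();print(s["tcp_pos"].round(4),s["wrist_force"].round(2))
f=robot.grab_frame("wrist");cv2.imwrite("pics/w3.png",f["img"][:,:,::-1])
g=robot.tip_of("low_tin","wrist");print([(x["score"],won(f,s,x["uv"],.003).round(3)) for x in g[:2]])
```

```text
[0.5312 0.2546 0.1048] [ 0.92 -0.26 -0.87]
[(0.88, array([0.524, 0.339, 0.003]))]
```

View pics/w3.png

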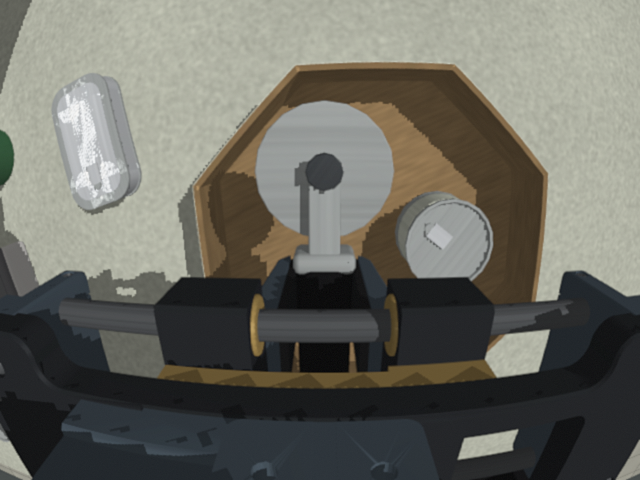

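The wrist view shows the wheel held level (disc at (325,165)) over the octagon's floor with the low tin standing clear to the right (445,240). Lower it.

Call:
step_arm(
  rows=[0,0,0.02,0,0,0,0.0,0,0,0.03,0,0,0,0.0,0,0,0.025,0,0,0,0.0,0,0,0.013,0,0,0,0.0,0,0,0.006,0,0,0,0.0,0,0,0.0025,0,0,0,0.0,0,0,0,0,0,0,0.0,0,0,0,0,0,0,0.05,0,0,0,0,0,0,0.05,0,0,0,0,0,0,0.05,0,0,0,0,0,0,0.05],
)

```text
time: 17.05
tcp_pos: [0.5307, 0.2551, 0.0085]
tool_rot: [3.142, 0.0, -3.141]
wrist_force: [0.3, 0.3, -0.4]
grip_width: 0.546
finger_force: 0.0
```

Call:
step_arm(
  rows=[0,0,-0.01,0,0,0,0.05,0,0,-0.03,0,0,0,0.05,0,0,-0.04,0,0,0,0.05,0,0,-0.05,0,0,0,0.06,0.005,-0.015,-0.02,0,0,0,0.09,0.013,-0.028,0,0,0,0,0.09,0.015,-0.035,0,0,0,0,0.09,0.015,-0.035,0,0,0,0,0.09,0.015,-0.035,0,0,0,0,0.09,0.012,-0.025,0,0,0,-0.1,0.09,0.007,-0.013,0,0,0,-0.1,0.09,0,0,0,0,0,-0.03,0.09,0,0,0,0,0,0,0.09],
)

```text
time: 18.68
tcp_pos: [0.4504, 0.0687, 0.1588]
tool_rot: [-3.142, 0.001, -2.913]
wrist_force: [0.6, -0.1, -1.0]
grip_width: 0.987
finger_force: 0.0
```

Run:
```python
from h import *
s=robot.sense();print(s["tcp_pos"].round(4),s["tool_rot"].round(3))
f=robot.grab_frame("wrist");cv2.imwrite("pics/w4.png",f["img"][:,:,::-1]);T=robot.grab_frame("top")
def rect(g,fn,z):
    cs,_=cv2.findContours(g["pixels"].astype(np.uint8),cv2.RETR_EXTERNAL,cv2.CHAIN_APPROX_NONE);c=max(cs,key=cv2.contourArea).reshape(-1,2)
    R=cv2.minAreaRect(np.array([fn(q,z)[:2] for q in c]).astype(np.float32)*1000);return np.round(R[0],1),np.round(R[1],1),round(R[2],1),round(g["score"],2)
for n,z in (("oblong_tin",.02),("tub",.042),("jar",.048)):
    for g in robot.regions_of(n,"wrist")[:1]: print(n,"w",rect(g,lambda q,z:won(f,s,q,z),z))
    for g in robot.regions_of(n,"top")[:1]: print(n,"t",rect(g,lambda q,z:onz(T,q,z),z))
    g=robot.tip_of(n,"wrist");print([(x["score"],won(f,s,x["uv"],0).round(3)) for x in g[:1]])
```

```text
[0.4504 0.0687 0.1588] [-3.142e+00  1.000e-03 -2.913e+00]
oblong_tin w (array([448.6,  69.4]), array([108.3,  61.1]), 14.6, 0.77)
[(0.94, array([0.445, 0.072, 0.   ]))]
tub w (array([533.9, -53.6]), array([25.6, 38.3]), 15.1, 0.7)
tub t (array([569.7, -63.7]), array([72.9, 62.1]), 12.4, 0.86)
[(0.64, array([ 0.566, -0.061, -0.   ]))]
jar w (array([445.5, -63.3]), array([53.9, 70.4]), 29.3, 0.83)
jar t (array([447.3, -69.2]), array([54.9, 56.1]), 88.4, 0.79)
[(0.67, array([ 0.45 , -0.074,  0.   ]))]
```

View pics/w4.png

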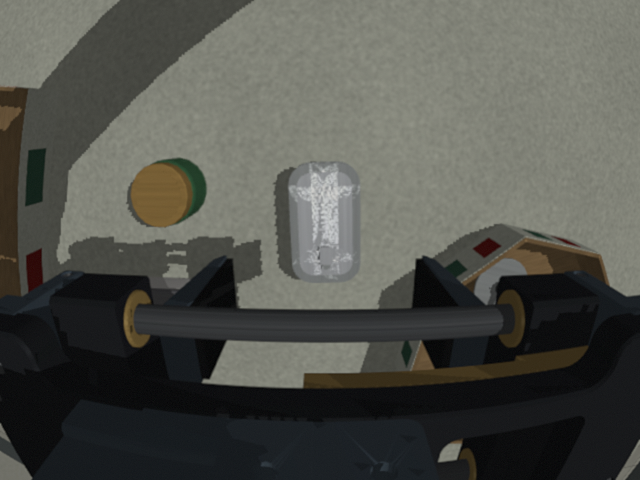

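The wrist view shows the oblong tin aligned between the fingers (325,220), jar at left (165,192). Descend and grip.

Call:
step_arm(
  rows=[0.001,0,0.02,0,0,0,0.0912,0,0,0.035,0,0,0,0.0912,0,0,0.035,0,0,0,0.0912,0,0,0.03,0,0,0,0.0912,0,0,0.02,0,0,0,0.0912,0,0,0.01,0,0,0,0.0912,0,0,0.0035,0,0,0,0.0912,0,0,0,0,0,0,0.0912,0,0,0,0,0,0,0.0,0,0,0,0,0,0,0.0,0,0,0,0,0,0,0.0,0,0,0,0,0,0,0.0,0,0,0,0,0,0,0.0],
)

```text
time: 20.85
tcp_pos: [0.4491, 0.0682, 0.0051]
tool_rot: [-3.142, 0.0, -2.911]
wrist_force: [-1.2, 0.8, 6.1]
grip_width: 0.656
finger_force: 29.8
```

Call:
step_arm(
  rows=[0,0,-0.015,0,0,0,0.0,0,0,-0.035,0,0,0.06,0.0,0,0,-0.04,0,0,0.1,0.0,0,0,-0.03,0,0,0.085,0.0,0,-0.02,0,0,0,0,0.0,0.0005,-0.035,0,0,0,0,0.0,0.0005,-0.042,0,0,0,0,0.0,0.0005,-0.042,0,0,0,0,0.0,0.001,-0.042,0,0,0,0,0.0,0.001,-0.042,0,0,0,0,0.0,0.001,-0.042,0,0,0,0,0.0,0.0005,-0.042,0,0,0,0,0.0,0.0005,-0.036,0,0,0,0,0.0,0,-0.021,0,0,0,0,0.0,0,-0.012,0,0,0,0,0.0,0,0,0,0,0,0,0.0,0,0,0,0,0,0,0.0],
)

```text
time: 22.98
tcp_pos: [0.4379, -0.3067, 0.1249]
tool_rot: [3.141, -0.0, 3.127]
wrist_force: [-1.3, 0.2, -1.5]
grip_width: 0.657
finger_force: 29.8
```

Run:
```python
from h import *
s=robot.sense();print(s["tcp_pos"].round(4),s["tool_rot"].round(3),s["wrist_force"].round(2))
f=robot.grab_frame("wrist");cv2.imwrite("pics/w5.png",f["img"][:,:,::-1])
```

```text
[ 0.4379 -0.3067  0.1249] [ 3.141 -0.     3.127] [-1.3   0.19 -1.46]
```

View pics/w5.png

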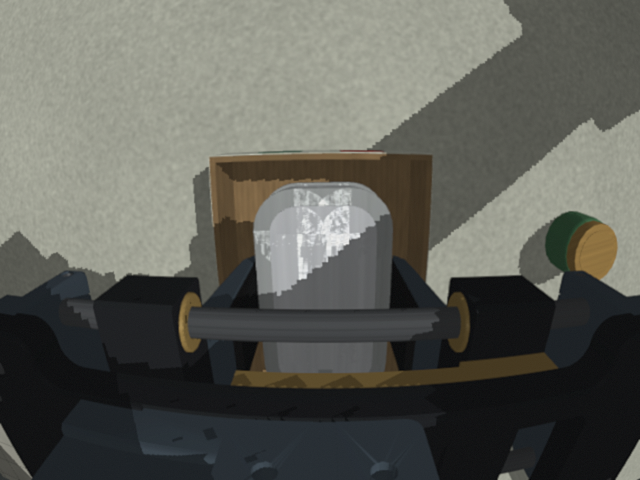

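The wrist view shows the tin (325,280) centred between the long box's walls (cols 213–430). Nudge 4 mm outward and lower.

Call:
step_arm(
  rows=[-0.004,0,0.02,0,0,0,0.0,0,0,0.03,0,0,0,0.0,0,0,0.03,0,0,0,0.0,0,0,0.02,0,0,0,0.0,0,0,0.01,0,0,0,0.0,0,0,0.004,0,0,0,0.0,0,0,0.0023,0,0,0,0.0,0,0,0,0,0,0,0.0,0,0,0,0,0,0,0.075,0,0,0,0,0,0,0.075,0,0,0,0,0,0,0.075,0,0,0,0,0,0,0.075],
)

```text
time: 24.52
tcp_pos: [0.442, -0.3078, 0.0087]
tool_rot: [-3.142, 0.0, 3.127]
wrist_force: [-0.8, 0.4, 0.2]
grip_width: 0.82
finger_force: 0.0
```

Call:
step_arm(
  rows=[0,0,-0.01,0,0,0,0.075,0,0,-0.03,0,0,0,0.075,0,0,-0.04,0,0,0,0.075,0,0,-0.05,0,0,0,0.08,0,0.015,-0.02,0,0,0,0.0912,0,0.032,0,0,0,0,0.0912,0,0.042,0,0,0,0,0.0912,0,0.042,0,0,0,0,0.0912,0,0.042,0,0,0,0,0.0912,0,0.034,0,0,0,0,0.0912,0,0.02,0,0,0,-0.014,0.0912,0,0.01,0,0,0,0,0.0912,0,0,0,0,0,0,0.0912],
)

```text
time: 26.15
tcp_pos: [0.4454, -0.0707, 0.1589]
tool_rot: [-3.141, 0.0, 3.141]
wrist_force: [-0.8, -0.2, 1.0]
grip_width: 1.001
finger_force: 0.0
```

```bash
cat >> h.py <<'E'
def rect(g,fn,z):
    cs,_=cv2.findContours(g["pixels"].astype(np.uint8),cv2.RETR_EXTERNAL,cv2.CHAIN_APPROX_NONE);c=max(cs,key=cv2.contourArea).reshape(-1,2)
    R=cv2.minAreaRect(np.array([fn(q,z)[:2] for q in c]).astype(np.float32)*1000);return np.round(R[0],1),np.round(R[1],1),round(R[2],1),round(g["score"],2)
E
python3 - <<'E'
from h import *
s=robot.sense();print(s["tcp_pos"].round(4),s["tool_rot"].round(3))
f=robot.grab_frame("wrist");T=robot.grab_frame("top")
for n,z in (("jar",.048),("tub",.042),("oblong_tin",.025)):
    for g in robot.regions_of(n,"wrist")[:1]: print(n,"w",rect(g,lambda q,z:won(f,s,q,z),z))
    for g in robot.regions_of(n,"top")[:1]: print(n,"t",rect(g,lambda q,z:onz(T,q,z),z))
    g=robot.tip_of(n,"wrist");print([(x["score"],won(f,s,x["uv"],0).round(3)) for x in g[:1]])
# lid centre by brass colour
hsv=cv2.cvtColor(f["img"],cv2.COLOR_RGB2HSV);m=cv2.inRange(hsv,(10,120,110),(28,255,255))
n,l,st,ce=cv2.connectedComponentsWithStats(m);
for i in range(1,n):
    if st[i,4]>800: print(st[i],ce[i],won(f,s,ce[i],.048))
E
```

```text
[ 0.4454 -0.0707  0.1589] [-3.141  0.     3.141]
jar w (array([445.2, -71.7]), array([60.8, 53.6]), 0.0, 0.62)
[(0.56, array([ 0.45 , -0.073,  0.   ]))]
tub w (array([565.5, -65.3]), array([48. , 61.7]), 13.3, 0.72)
[(0.83, array([ 0.566, -0.063,  0.   ]))]
oblong_tin w (array([ 440.3, -300.9]), array([ 73.6, 102.6]), 89.0, 0.82)
oblong_tin t (array([ 434.9, -320.9]), array([ 53.5, 110.5]), 70.2, 0.85)
[(0.88, array([ 0.441, -0.31 , -0.   ]))]
[ 291  206   66   64 3324] [323.22743682 237.54693141] [ 0.44847904 -0.07155158  0.048     ]
```

Call:
step_arm(
  rows=[-0.003,-0.001,0.02,0,0,0,0.0912,0,0,0.035,0,0,0,0.0912,0,0,0.035,0,0,0,0.0912,0,0,0.03,0,0,0,0.0912,0,0,0.02,0,0,0,0.0912,0,0,0.01,0,0,0,0.0912,0,0,0.004,0,0,0,0.0912,0,0,0,0,0,0,0.0912,0,0,0,0,0,0,0.0,0,0,0,0,0,0,0.0,0,0,0,0,0,0,0.0,0,0,0,0,0,0,0.0,0,0,0,0,0,0,0.0],
)

```text
time: 28.32
tcp_pos: [0.4484, -0.0718, 0.0048]
tool_rot: [-3.141, 0.0, 3.141]
wrist_force: [-0.7, 0.9, 5.5]
grip_width: 0.628
finger_force: 30.0
```

Call:
step_arm(
  rows=[0,0,-0.015,0,0,0,0.0,0,0,-0.035,0,0,0,0.0,0,0,-0.04,0,0,0,0.0,0,0,-0.03,0,0,0,0.0,-0.01,-0.015,0,0,0,0,0.0,-0.02,-0.029,0,0,0,0,0.0,-0.025,-0.035,0,0,0,0,0.0,-0.025,-0.036,0,0,0,0,0.0,-0.025,-0.036,0,0,0,0,0.0,-0.025,-0.035,0,0,0,0,0.0,-0.02,-0.029,0,0,0,0,0.0,-0.011,-0.015,0,0,0,0,0.0,-0.0055,-0.008,0,0,0,0,0.0,0,0,0,0,0,0,0.0,0,0,0,0,0,0,0.0],
)

```text
time: 30.2
tcp_pos: [0.6141, -0.3093, 0.1242]
tool_rot: [3.141, -0.001, 3.141]
wrist_force: [0.1, 0.7, -1.7]
grip_width: 0.633
finger_force: 30.0
```

Run:
```python
from h import *
s=robot.sense();print(s["tcp_pos"].round(4),s["tool_rot"].round(3),s["wrist_force"].round(2))
f=robot.grab_frame("wrist");cv2.imwrite("pics/w6.png",f["img"][:,:,::-1])
g=robot.tip_of("oblong_tin","wrist");print([(x["score"],won(f,s,x["uv"],0.003).round(3)) for x in g[:1]])
```

```text
[ 0.6141 -0.3093  0.1242] [ 3.141e+00 -1.000e-03  3.141e+00] [ 0.1   0.68 -1.69]
[(0.83, array([ 0.442, -0.308,  0.003]))]
```

View pics/w6.png

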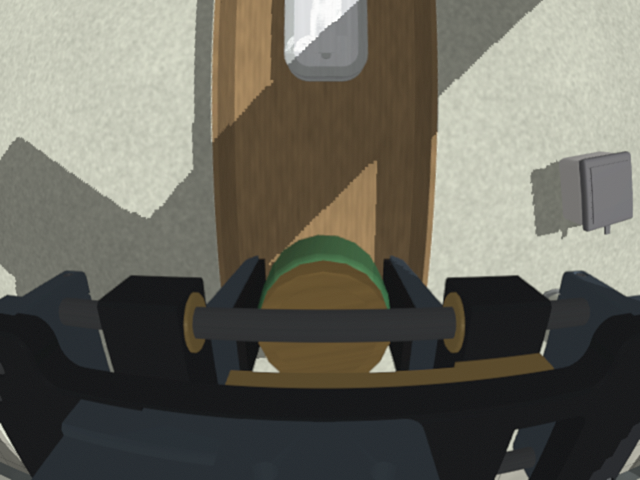

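The view shows the jar (325,310) between the long box's walls with the oblong tin lying flat at the near end (325,40) and room between. Lower.

Call:
step_arm(
  rows=[0,0,0.02,0,0,0,0.0,0,0,0.03,0,0,0,0.0,0,0,0.03,0,0,0,0.0,0,0,0.02,0,0,0,0.0,0,0,0.01,0,0,0,0.0,0,0,0.004,0,0,0,0.0,0,0,0.002,0,0,0,0.0,0,0,0,0,0,0,0.0,0,0,0,0,0,0,0.075,0,0,0,0,0,0,0.075,0,0,0,0,0,0,0.075,0,0,0,0,0,0,0.075],
)

```text
time: 31.8
tcp_pos: [0.6147, -0.31, 0.0087]
tool_rot: [-3.142, 0.0, 3.141]
wrist_force: [0.6, -1.0, 0.1]
grip_width: 0.827
finger_force: 0.0
```

Call:
step_arm(
  rows=[0,0,-0.01,0,0,0,0.075,0,0,-0.03,0,0,0,0.075,0,0,-0.04,0,0,0,0.075,0,0,-0.05,0,0,0,0.08,0.004,0.015,-0.02,0,0,0,0.0912,0.007,0.032,0,0,0,0,0.0912,0.008,0.043,0,0,0,0,0.0912,0.008,0.044,0,0,0,0,0.0912,0.008,0.043,0,0,0,0,0.0912,0.006,0.035,0,0,0,0,0.0912,0.004,0.021,0,0,0,-0.06,0.0912,0.002,0.012,0,0,0,-0.1,0.0912,0,0,0,0,0,-0.067,0.0912,0,0,0,0,0,0,0.0912],
)

```text
time: 33.55
tcp_pos: [0.5671, -0.0651, 0.1586]
tool_rot: [-3.141, -0.0, -2.914]
wrist_force: [0.3, -0.8, -0.7]
grip_width: 0.996
finger_force: 0.0
```

Run:
```python
from h import *
s=robot.sense();print(s["tcp_pos"].round(4),s["tool_rot"].round(3))
f=robot.grab_frame("wrist");T=robot.grab_frame("top");cv2.imwrite("pics/w7.png",f["img"][:,:,::-1])
for n,z in (("tub",.042),):
    for g in robot.regions_of(n,"wrist")[:1]: print(n,"w",rect(g,lambda q,z:won(f,s,q,z),z))
    g=robot.tip_of(n,"wrist");print([(x["score"],won(f,s,x["uv"],0).round(3)) for x in g[:1]])
for n in("jar","oblong_tin"):
    g=robot.tip_of(n,"top");print(n,[(x["score"],onz(T,x["uv"],0.003).round(3)) for x in g[:2]])
```

```text
[ 0.5671 -0.0651  0.1586] [-3.141 -0.    -2.914]
tub w (array([569.9, -64.5]), array([70.6, 62.3]), 13.2, 0.91)
[(0.96, array([ 0.569, -0.065,  0.   ]))]
jar [(0.74, array([ 0.612, -0.309,  0.003]))]
oblong_tin []
```

View pics/w7.png

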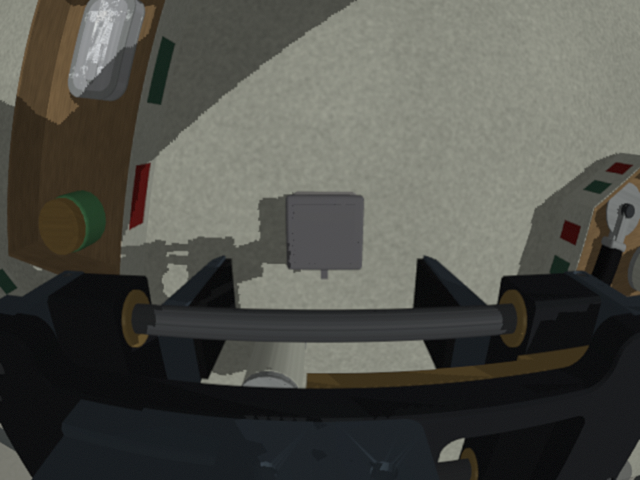

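The view shows the tub (325,232) square between the fingers, tab toward the tall tin, which is clear (270,380); jar and oblong tin upright/flat in the long box. Grip the tub by its lid edge.

Call:
step_arm(
  rows=[-0.001,0,0.02,0,0,0,0.0912,0,0,0.035,0,0,0,0.0912,0,0,0.035,0,0,0,0.0912,0,0,0.025,0,0,0,0.0912,0,0,0.015,0,0,0,0.0912,0,0,0.006,0,0,0,0.0912,0,0,0.0025,0,0,0,0.0912,0,0,0,0,0,0,0.0912,0,0,0,0,0,0,0.0,0,0,0,0,0,0,0.0,0,0,0,0,0,0,0.0,0,0,0,0,0,0,0.0,0,0,0,0,0,0,0.0],
)

```text
time: 35.48
tcp_pos: [0.5682, -0.0648, 0.0203]
tool_rot: [-3.142, 0.0, -2.915]
wrist_force: [-1.0, -0.4, 4.2]
grip_width: 0.678
finger_force: 30.0
```

Call:
step_arm(
  rows=[0,0,-0.015,0,0,0,0.0,0,0,-0.03,0,0,0.05,0.0,0,0,-0.035,0,0,0.1,0.0,0,0,-0.03,0,0,0.09,0.0,0.001,-0.015,0,0,0,0,0.0,0.003,-0.03,0,0,0,0,0.0,0.004,-0.036,0,0,0,0,0.0,0.005,-0.037,0,0,0,0,0.0,0.0045,-0.037,0,0,0,0,0.0,0.004,-0.036,0,0,0,0,0.0,0.003,-0.03,0,0,0,0,0.0,0.001,-0.015,0,0,0,0,0.0,0,-0.008,0,0,0,0,0.0,0,0,0,0,0,0,0.0,0,0,0,0,0,0,0.0],
)

```text
time: 37.35
tcp_pos: [0.5393, -0.3075, 0.1301]
tool_rot: [3.141, -0.0, 3.129]
wrist_force: [0.1, 0.7, -2.1]
grip_width: 0.679
finger_force: 30.0
```

Run:
```python
from h import *
s=robot.sense();print(s["tcp_pos"].round(4),s["tool_rot"].round(3),s["wrist_force"].round(2))
f=robot.grab_frame("wrist");cv2.imwrite("pics/w8.png",f["img"][:,:,::-1])
S=robot.grab_frame("scene");cv2.imwrite("pics/s8.png",S["img"][:,:,::-1])
g=robot.tip_of("jar","scene");print([(x["score"],onz(S,x["uv"],0.003).round(3)) for x in g[:2]])
```

```text
[ 0.5393 -0.3075  0.1301] [ 3.141 -0.     3.129] [ 0.06  0.71 -2.05]
[(0.87, array([ 0.614, -0.313,  0.003]))]
```

View pics/s8.png

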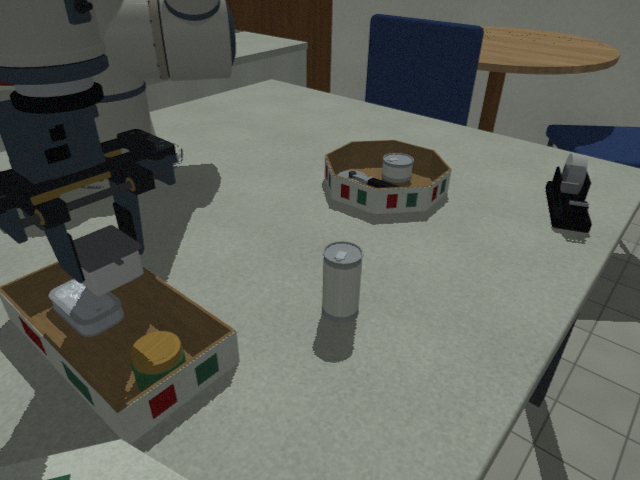

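View pics/w8.png

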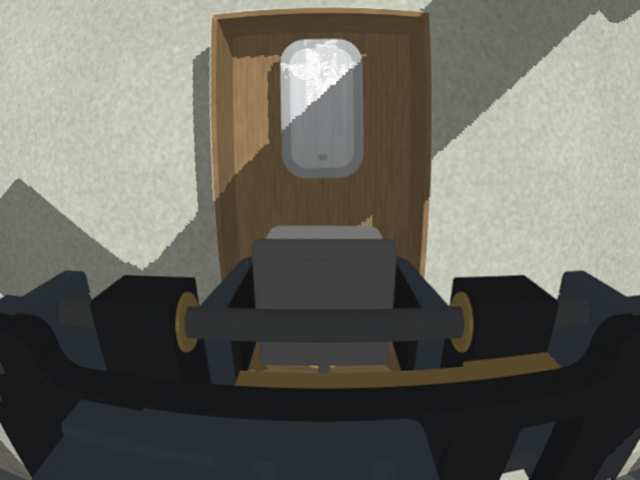

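The scene view shows the tub held level above the long box between oblong tin (85,303) and jar (158,360), and the wheel and low tin in the octagon with the tall tin untouched; the wrist view shows a clear gap beyond the oblong tin. Lower, 3 mm nearer the robot.

Call:
step_arm(
  rows=[0.003,-0.001,0.02,0,0,0,0.0,0,0,0.03,0,0,0,0.0,0,0,0.027,0,0,0,0.0,0,0,0.016,0,0,0,0.0,0,0,0.008,0,0,0,0.0,0,0,0.0035,0,0,0,0.0,0,0,0.0018,0,0,0,0.0,0,0,0,0,0,0,0.0,0,0,0,0,0,0,0.076,0,0,0,0,0,0,0.076,0,0,0,0,0,0,0.076,0,0,0,0,0,0,0.076,0,0,-0.01,0,0,0,0.076,0,0,-0.03,0,0,0,0.076,0,0,-0.04,0,0,0,0.076,0,0,-0.04,0,0,0,0.076,0.02,0.03,-0.02,0,0,0,0.076,0.03,0.04,0,0,0,0,0.076,0.03,0.05,0,0,0,0,0.076,0.02,0.05,0,0,0,0,0.076],
)

```text
time: 40.0
tcp_pos: [0.4372, -0.1368, 0.1645]
tool_rot: [-3.141, 0.001, 3.127]
wrist_force: [0.8, 0.3, 0.4]
grip_width: 0.834
finger_force: 0.0
```

Call:
step_arm(
  rows=[0,0.05,0,0,0,0,0.076,0,0.05,0,0,0,0,0.076,0,0.03,0,0,0,0,0.076,0,0,0,0,0,0,0.076],
)

```text
time: 40.5
tcp_pos: [0.4403, -0.0064, 0.1645]
tool_rot: [3.142, 0.001, 3.131]
wrist_force: [-0.3, 0.0, 0.5]
grip_width: 0.835
finger_force: 0.0
```

Run:
```python
from h import *
T=robot.grab_frame("top");S=robot.grab_frame("scene")
for n in "low_tin pizza_wheel oblong_tin tub jar tall_tin".split():
    z=0 if n=="tall_tin" else .003
    a=robot.tip_of(n,"scene");b=robot.tip_of(n,"top")
    print(n,onz(S,a[0]["uv"],z).round(3) if a else 0,onz(T,b[0]["uv"],z).round(3) if b else 0)
im=np.vstack([T["img"][150:420,:, ::-1],S["img"][120:430,:,::-1]]);cv2.imwrite("pics/end.png",im)
```

```text
low_tin [0.522 0.333 0.003] [0.523 0.341 0.003]
pizza_wheel [0.519 0.252 0.003] [0.526 0.257 0.003]
oblong_tin [ 0.436 -0.304  0.003] [ 0.441 -0.315  0.003]
tub [ 0.536 -0.306  0.003] [ 0.536 -0.31   0.003]
jar [ 0.611 -0.311  0.003] [0.523 0.342 0.003]
tall_tin [ 0.699 -0.079  0.   ] [ 0.699 -0.076  0.   ]
```

View pics/end.png

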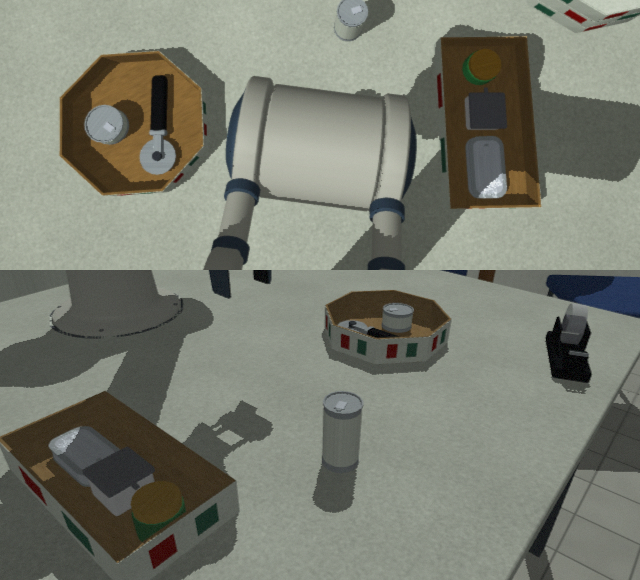

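Both kits are complete: the wheel (158,115) and low tin (106,125) lie flat in the octagon, and the jar, tub and oblong tin are in a row in the long box. The tall tin hasn't moved.

```bash
python3 -c "
from workcell import robot
print(robot.close_job())"
```

```text
the job is handed in; nothing more can be done
None
```

The job is handed in at about 41 s: in the last pictures both kits are complete and flat in their boxes and the tall tin stands where it was, though the hand-in returned no verdict.

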